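Draw the knobbed tin out from under the pantry shelf and stand it on the cork trivet

TASK

Take hold of the orange tin canister by its wooden front knob and draw it straight out from under the low shelf until it stands clear of the overhang, then let go of it on the worktop. Take it again across its body, not by the knob, lift it over and stand it upright in the middle of the cork trivet without dropping it. Leave the rest of the row, the things on the shelf and the trivet where they are.

Things in the scene. Friction and masses are not known exactly. Their poses are not given: they have to be found in the camera images.
- tin: Orange oblong tin canister, closed, 140 long (x) x 58 wide (y) x 92 high, flat sides; fixed push button 28 across stands 6 above the lid's middle. Origin: centre of the body's underside; z up; knob on its -x end. Loose, 0.3-0.65 kg, slides easily. Starts on the worktop under the shelf, x within 0.04 rad of the shelf's x, knob end 33-37 in front of the overhang; 15-35 of air each side, 22 above.
- tin_knob: Light wooden knob on the tin's -x end, rigid with the tin: a round bar 28 in diameter and 28 long lying along the tin's x, on a neck 14 in diameter and 12 long. Origin: middle of the bar, 26 out from the tin's end face, i.e. at (-96, 0, 52) in the tin's frame; same axes as the tin. Can be pinched across y from straight above; its ends are rounded.
- shelf: Fixed pale blue plywood shelf, 150 deep (x) x 415 wide (y), no floor or partitions, open to -x (front). Top board (overhang) 120 to 135 above the worktop, front edge at its x = -75; fiddle rails on it reach 163. End panels 15 thick; 30 high back rail. Origin: centre of footprint, worktop level. Tin, bowl, jar, round tin stand in it in any order at about x = -40, y = -142, -47, 47, 142.
- trivet: Round cork trivet, 200 in diameter, 12 thick, lying on the worktop to the right of the shelf (-y), loose, 0.2 kg. Origin: centre of its underside.
- bowl: Small green ceramic bowl, 84 across the rim, 55 high, in the row under the shelf; loose. Origin: centre of underside.
- jar: Amber glass jar with brass lid, 76 across, 104 high, in the row under the shelf; loose. Origin: centre of underside.
- round_tin: Round silver and blue tin, 82 across, 98 high, in the row under the shelf; loose. Origin: centre of underside.
- ladle: Stainless ladle, 280 long, lying along the shelf's y on top of the top board, between the fiddle rails; highest point 55 above the board. Origin: centre under its cup.
- salt_pot: White ceramic pot with cork lid, 66 across, 75 high, on top of the top board. Origin: centre of underside.

How it is judged:
By the outcome, as a careful person would: the job done as asked, in the order asked, and still so for the second after the job is handed in, with the robot touching nothing.
It also fails if it takes over 54 s, if anything falls off the work surface, if the arm or the gripper's body presses on something with over 40 N, if the wrist force passes 120 N, or if a joint passes its speed limit or range.

ROBOT

A 6-joint arm with a two-finger parallel gripper is mounted at the origin on the work surface. World frame = base frame: x ahead of the robot, y to its left, z up, the work surface at z = 0. Lengths are in mm, angles in rad, forces in N, time in s.
With the tool pointing down it reaches from about 400 to 925 mm from the base axis. Payload 12.5 kg.
Tool frame: the origin (TCP) lies where the fingers leave the gripper's body, on its centre line; the fingertips stand 78 mm ahead of it and the grasp point (between the pads) lies 59 mm ahead of it; z points along the fingers, y is the direction in which the jaws open and shut (so a half turn about z gives the same grasp; the last joint's range is limited). The gripper opens to 95 mm and grips with 3 to 60 N. Pads are 20 mm wide; open, the fingers measure 119 mm over their backs; the gripper's body (75 mm by 180 mm) begins 59 mm behind the grasp point.
Start: joints at [-1.235, 0.491, 1.559, -0, 1.092, -0.106], TCP at [267.251, -564.991, 292.261] pointing down, gripper open.
Joint ranges: [-3.1, 3.1], [-0.84, 2.19], [0.05, 2.79], [-1.13, 4.28], [0.06, 2.93], [-2.69, 2.69]. Speed limits (rad/s): [2.22, 2.22, 2.79, 3.14, 3.14, 3.14].

INTERFACE

Orientations are given as [roll, pitch, yaw] about the fixed x, y, z axes, in that order (R = Rz(yaw) Ry(pitch) Rx(roll)).
In Python, from cell import env, viewer, ticket, search_frame gives the robot as it stands.
- The arm moves only by the shell command python3 -m inch 'ROWS'. ROWS is a JSON object of lists of equal length, an entry for each row: "hand": the opening, from 0 (shut) to 1 (fully open); "delta_pos": the shift along the tool's x, y, z in cm, a list of three; "turn": the turn about the tool's z in rad. A call has 1 to 20 rows; each row shifts and turns the commanded pose from where the row before left it, along the tool's axes as they then stand; what a row does not reach is not made up. A row lasts 1/10 s, in which the tool goes at most 50 mm and 8.59 degrees, less where a joint would pass 70% of its speed; a pose out of reach is approached as far as the arm can. A call is refused whole if a number of a shift passes 5 or a number of a turn 0.15, either way. A call with a gripper value outside its range is refused whole. The fingers move at their own pace and stop on an object; the grip force is fixed at half the most. Time passes only in rows, so rows that do not move let the fingers close. It gives the time, the measured TCP pose, the force and the opening at its end, in the units of the state.
- env.state(): the state, without advancing time (a new reading comes with each control period).
- viewer.read_camera(name): name is "scene" or "top" or "wrist"; returns (picture, depth): 420x560x3 uint8, blue, green, red; 420x560 float32, mm along the optical axis (not along the pixel's ray), 0 where there is no reading.
- viewer.get_calibration(name): a dict with "fx", "fy", "cx", "cy" (pixels), "T" (4x4, takes a point from camera to world coordinates). Camera axes: x right, y down, z forward; pixel columns grow to the right and rows downward; lengths in mm; the calibration is good to about 2 mm. A picture is of the moment at which its call begins: read the wrist's pose just before it. get_calibration takes no time and is no camera call; for the wrist camera it gives the pose at the moment of the call.
- ticket.job_done(): hands the job in, once; it reports no verdict.
Trained networks look in the newest picture that a camera, given by its name, has taken for a name from the list of things; names that differ only in an ending like _2 or _b are one class to them, and where a whole thing is asked for, a point or a joint stands for the part that bears it (a point fixed in the world has none). Each returns a list of dicts, best first, with "p" (0 to 1); they miss things now and then, are a little off and sometimes report something else, mostly with a low value. They report only what shows in the picture. A call takes as long as a camera call.
- search_frame(camera, label): "centre" ([column, row] in pixels, amid what is visible of it).
The state is a dict: "t": time; "joints": joint angles; "qvel": joint speeds; "tau": joint torques, N m; "eef_pos": TCP position; "tcp_rot": TCP orientation; "ft_force": force on the tool from outside, world axes, zero at the start; "moment": the same for the moment, N m; "opening": opening from 0.0 (shut) to 1.0 (fully open).
Only numpy, scipy, OpenCV 4.12 (cv2) and the standard library are available. Lean on these libraries where they do the work, as an engineer would, in place of code of your own. Each camera call takes 0.05 s, during which the arm holds its last target.

## Working session

There is one attempt and no reset: what is moved stays moved. The work goes in short steps, Python scripts to look and compute and a shell command to move; the robot and the scene stay as the last step left them, time stands still between calls to the robot, and variables do not carry over. Pictures are saved under pics/ and viewed, and the job is handed in when it is done.

```bash
ls; mkdir -p pics; cat > h.py <<'E'
import numpy as np, cv2
from cell import env, viewer, ticket, search_frame
def shot(cam,name):
    im,d=viewer.read_camera(cam); c=viewer.get_calibration(cam)
    cv2.imwrite(f'pics/{name}.png',im); np.savez(f'pics/{name}.npz',d=d,im=im,T=c['T'],k=[c['fx'],c['fy'],c['cx'],c['cy']])
    return im,d,c
def cloud(d,c):
    v,u=np.mgrid[:d.shape[0],:d.shape[1]]
    P=np.stack([(u-c['cx'])/c['fx']*d,(v-c['cy'])/c['fy']*d,d,np.ones_like(d)],-1)
    return (P@np.array(c['T']).T)[...,:3]
E
python3 - <<'E'
from h import *
print(env.state())
for cam in ['scene','top']:
    im,d,c=shot(cam,cam+'0'); P=cloud(d,c)
    print(cam,np.array(c['T']).round(2).tolist())
    for l in ['tin','tin_knob','shelf','trivet','bowl','jar','round_tin']:
        for r in search_frame(cam,l)[:2]:
            u,v=map(int,np.round(r['centre'])); print(l,u,v,round(r['p'],2),P[v,u].round(0))
E
```

```text
pics
{'t': 0.0, 'joints': array([-1.23461580e+00,  4.91542280e-01,  1.55944392e+00, -1.43428321e-05,
        1.09168151e+00, -1.05591165e-01]), 'qvel': array([ 0.00148236, -0.00122225,  0.00072423,  0.00020124, -0.00120699,
       -0.00128945]), 'tau': array([-1.15585855e-03, -6.12645578e+01, -2.58190405e+01,  6.91840751e-02,
        4.81327402e-02, -1.26604650e-04]), 'eef_pos': array([ 267.18582099, -564.84014607,  291.67433757]), 'tcp_rot': array([-3.14052225e+00, -1.00655495e-04,  4.41778261e-01]), 'ft_force': array([ 0.45368156, -0.37001075,  0.49064371]), 'moment': array([ 0.01704874,  0.02214631, -0.07944574]), 'opening': 0.9970918395560477}
scene [[-0.56, -0.78, 0.28, 296.69], [-0.83, 0.53, -0.19, 154.95], [-0.0, -0.33, -0.94, 1069.28], [0.0, 0.0, 0.0, 1.0]]
tin 208 287 0.61 [514. 166.  95.]
tin_knob 218 305 0.64 [480. 169.  64.]
shelf 189 231 0.83 [615. 140. 136.]
trivet 416 173 0.66 [ 487. -348.   14.]
bowl 159 297 0.82 [573. 262.   7.]
jar 282 233 0.67 [527. -14.  73.]
top [[0.02, -0.99, 0.1, 447.23], [-1.0, -0.02, -0.01, -12.89], [0.01, -0.1, -0.99, 1390.06], [0.0, 0.0, 0.0, 1.0]]
tin 210 228 0.55 [525. 156.  93.]
tin_knob 206 242 0.65 [491. 168.  69.]
shelf 218 187 0.6 [622. 135. 133.]
trivet 407 245 0.6 [ 495. -351.   12.]
bowl 247 177 0.67 [ 447.  -13. 1390.]
bowl 173 216 0.63 [559. 262.  25.]
round_tin 251 226 0.6 [535.  58.  39.]
```

View pics/scene0.png

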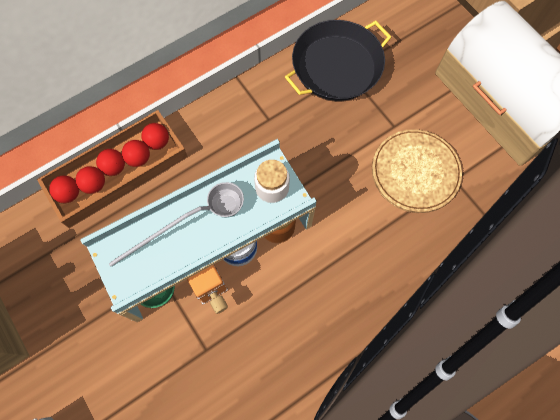

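View pics/top0.png

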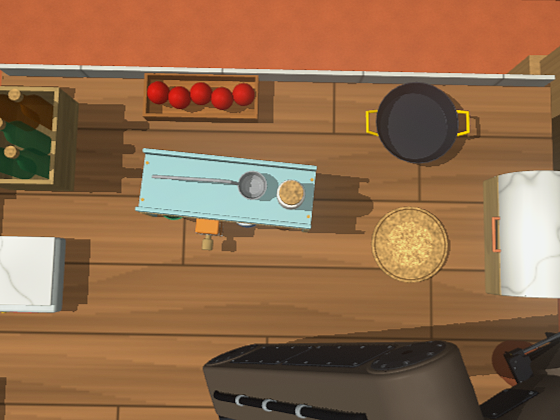

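Both views show the orange tin (scene 205,285; top 208,227), second from the left under the shelf. The knob is in front of it (scene 218,303; top 207,243) and the trivet to the right (scene 417,171; top 409,244). The network positions agree with what I see, so I'll measure next.

```bash
cat > m.py <<'E'
from h import *
def load(n):
    z=np.load(f'pics/{n}.npz'); c=dict(zip(['fx','fy','cx','cy'],z['k'])); c['T']=z['T']; return z['im'],z['d'],cloud(z['d'],c)
def run(n):
    im,d,P=load(n); hsv=cv2.cvtColor(im,cv2.COLOR_BGR2HSV); H,S,V=[hsv[...,i].astype(int) for i in range(3)]
    x,y,z=P[...,0],P[...,1],P[...,2]
    # shelf top board
    m=(H>80)&(H<105)&(S>30)&(V>120)&(z>120)&(z<142)&(d>0)
    q=P[m][:,:2].astype(np.float32); r=cv2.minAreaRect(q); print(n,'shelf',r,P[m][:,2].mean())
    # trivet
    near=np.hypot(x-490,y+350)<160
    m=near&(z>6)&(z<25)&(d>0); q=P[m][:,:2].astype(np.float32); print('trivet',cv2.minEnclosingCircle(q),q.mean(0),np.median(P[m][:,2]),m.sum())
    # tin
    m=(H>5)&(H<16)&(S>190)&(V>150)&(abs(x-520)<80)&(abs(y-160)<80)&(d>0)
    m1=m&(z>84)&(z<105); q=P[m1][:,:2]; print('tin lid',len(q),q.min(0),q.max(0),cv2.minAreaRect(q.astype(np.float32)),np.median(P[m1][:,2]))
    k=(x>420)&(x<520)&(abs(y-165)<40)&(z>35)&(z<78)&(d>0)&(S<175)
    q=P[k]; print('knob',len(q),q.min(0),q.max(0),q.mean(0),cv2.minAreaRect(q[:,:2].astype(np.float32)))
if __name__=='__main__':
    run('scene0'); run('top0')
E
python3 m.py
python3 - <<'E'
import cv2
for n,(a,b,c,d) in dict(scene0=(180,260,260,330),top0=(180,200,250,260)).items():
    im=cv2.imread(f'pics/{n}.png')[b:d,a:c]; cv2.imwrite(f'pics/{n}_k.png',cv2.resize(im,None,fx=7,fy=7,interpolation=0))
E
```

```text
scene0 shelf ((609.3356323242188, 113.02288055419922), (413.9625244140625, 142.2977752685547), 85.31111907958984) 135.91104047028088
trivet ((490.6346740722656, -347.44293212890625), 157.4145965576172) [ 491.768   -353.64243] 13.179272526754403 5857Traceback (most recent call last):
  File "m.py", line 19, in <module>
    run('scene0'); run('top0')
    ~~~^^^^^^^^^^
  File "m.py", line 15, in run
    m1=m&(z>84)&(z<105); q=P[m1][:,:2]; print('tin lid',len(q),q.min(0),q.max(0),cv2.minAreaRect(q.astype(np.float32)),np.median(P[m1][:,2]))
                                                               ~~~~~^^^
    return umr_minimum(a, axis, None, out, keepdims, initial, where)
ValueError: zero-size array to reduction operation minimum which has no identity
```

```bash
python3 - <<'E'
from m import *
im,d,P=load('scene0'); h=cv2.cvtColor(im,cv2.COLOR_BGR2HSV)
for u,v in [(205,282),(210,287),(207,295),(216,303),(222,307),(225,312)]: print(u,v,h[v,u],P[v,u].round(0))
im,d,P=load('top0'); h=cv2.cvtColor(im,cv2.COLOR_BGR2HSV)
for u,v in [(202,226),(212,228),(208,236),(207,241),(207,246)]: print(u,v,h[v,u],P[v,u].round(0))
E
sed -i 's/H>5)&(H<16)&(S>190)/H>5)\&(H<17)\&(S>175)/; s/(abs(x-520)<80)&(abs(y-160)<80)/(abs(x-520)<60)\&(abs(y-165)<60)/;s/m=near&(z>6)&(z<25)&(d>0)/m=near\&(z>8)\&(z<18)\&(d>0)\&(H>13)\&(H<30)/' m.py; python3 m.py
```

```text
205 282 [ 16 156 248] [525. 166.  94.]
210 287 [ 15 163 243] [512. 163.  94.]
207 295 [ 12 154 121] [510. 177.  58.]
216 303 [ 19 105 229] [485. 170.  67.]
222 307 [ 18 112 201] [473. 165.  63.]
225 312 [ 13 132 206] [472. 166.  -1.]
202 226 [ 15 184 233] [530. 176.  89.]
212 228 [ 15 182 232] [525. 151.  91.]
208 236 [ 19 123 180] [507. 164.  62.]
207 241 [ 19 124 187] [494. 166.  66.]
207 246 [ 20 124 177] [481. 165.  68.]
scene0 shelf ((609.3356323242188, 113.02288055419922), (413.9625244140625, 142.2977752685547), 85.31111907958984) 135.91104047028088
trivet ((494.0860900878906, -355.9418029785156), 101.24958038330078) [ 492.11505 -354.2263 ] 13.2095582259592 5650
tin lid 27 [507.98754981 136.44501994] [550.18431368 191.28311284] ((528.30517578125, 164.58203125), (54.560909271240234, 39.44595718383789), 85.3287582397461) 91.01640088740032
knob 321 [468.18247134 136.33735378  39.214615  ] [519.8727516  195.36489369  77.78848671] [489.51048606 167.2447002   62.54156031] ((492.4482116699219, 163.55813598632812), (49.35026550292969, 59.471439361572266), 5.527261734008789)
top0 shelf ((613.2138671875, 112.32087707519531), (414.8100280761719, 141.2774200439453), 85.20308685302734) 134.9834430626917
trivet ((502.9352722167969, -361.590576171875), 147.58909606933594) [ 497.78555 -358.32648] 12.638390478801284 4113
tin lid 291 [512.75857009 136.78541002] [547.29785589 191.73762135] ((529.9671630859375, 164.5752716064453), (54.5169563293457, 33.16767883300781), 85.90946960449219) 91.74474881219408
knob 166 [473.74052154 134.68990431  47.46655971] [519.91403072 193.3715759   77.17925091] [492.92017089 163.54264582  62.45728104] ((495.7314147949219, 162.4275360107422), (44.21485137939453, 58.83658981323242), 4.158697128295898)
```

View pics/scene0_k.png

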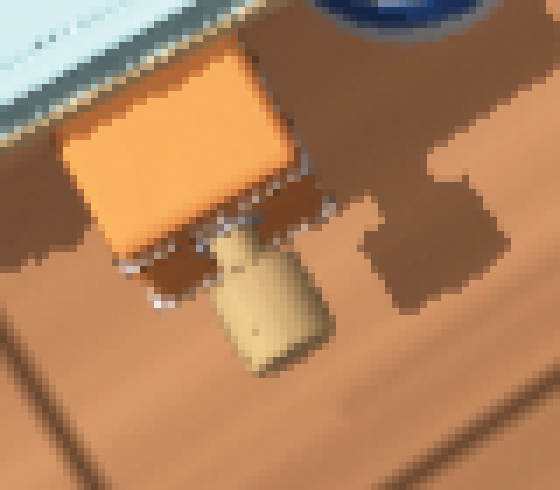

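```bash
cat > t.py <<'E'
from m import *
def tin(n,c0=(525,165),r=90):
    im,d,P=load(n); hsv=cv2.cvtColor(im,cv2.COLOR_BGR2HSV); H,S,V=[hsv[...,i].astype(int) for i in range(3)]
    x,y,z=P[...,0],P[...,1],P[...,2]; near=(np.hypot(x-c0[0],y-c0[1])<r)&(d>0)
    m=near&(H>10)&(H<19)&(S>130)&(V>190)&(z>86)&(z<101)
    _,lab,st,_=cv2.connectedComponentsWithStats(m.astype(np.uint8)); i=1+st[1:,4].argmax(); m=lab==i
    q=P[m][:,:2]; print(n,'lid n',m.sum(),'z',np.median(P[m][:,2]),cv2.minAreaRect(q.astype(np.float32)))
    return P,m
def knob(n,c0=(487,168)):
    im,d,P=load(n); hsv=cv2.cvtColor(im,cv2.COLOR_BGR2HSV); H,S,V=[hsv[...,i].astype(int) for i in range(3)]
    x,y,z=P[...,0],P[...,1],P[...,2]
    k=(np.hypot(x-c0[0],y-c0[1])<35)&(d>0)&(z>48)&(z<72)&(H>16)&(H<25)&(S<140)
    q=P[k]; print(n,'knob n',len(q),'x',np.percentile(q[:,0],[2,98]),'y',np.percentile(q[:,1],[2,98]),'z98',np.percentile(q[:,2],98))
    t=q[q[:,0]<np.percentile(q[:,0],70)]; print('rect',cv2.minAreaRect(t[:,:2].astype(np.float32)))
if __name__=='__main__':
    for n in ['scene0','top0']: tin(n); knob(n)
E
python3 t.py
```

```text
scene0 lid n 532 z 92.1441298396889 ((527.5087280273438, 165.88760375976562), (55.148555755615234, 35.891178131103516), 85.76848602294922)
scene0 knob n 212 x [468.81893116 506.0374425 ] y [156.18972096 180.279477  ] z98 69.10936868128393
rect ((479.5497741699219, 168.11380004882812), (25.933242797851562, 21.94533920288086), 88.25531005859375)
top0 lid n 281 z 91.81814176486887 ((530.5384521484375, 165.113037109375), (53.355045318603516, 33.674129486083984), 85.22550201416016)
top0 knob n 131 x [473.84492591 509.30881702] y [154.09303367 178.97592564] z98 69.13000745518393
rect ((483.9640808105469, 166.74978637695312), (20.353206634521484, 26.922582626342773), 1.293710708618164)
```

Tin yaw is about -0.08 and the knob centre about (485, 168, 52), giving a TCP height of 111. I'll move above the knob first.

```bash
python3 -m inch '{"hand":[1,1,1,1,1,1,1,1,1,1,1,1,1,1,1,1,1,1,1,1],"turn":[0.13,0.13,0.13,0.13,0,0,0,0,0,0,0,0,0,0,0,0,0,0,0,0],"delta_pos":[[0,0,0],[0,0,0],[0,0,0],[0,0,0],[1,-4.67,0],[1,-4.67,0],[1,-4.67,0],[1,-4.67,0],[1,-4.67,0],[1,-4.67,0],[1,-4.67,0],[1,-4.67,0],[1,-4.67,0],[1,-4.67,0],[1,-4.67,0],[1,-4.67,0],[1,-4.67,0],[1,-4.67,0],[1,-4.67,0],[1,-4.67,0]]}'
python3 - <<'E'
from h import *
s=env.state(); print(s['t'],s['eef_pos'],s['tcp_rot'],s['joints'],s['ft_force'])
im,d,c=shot('wrist','w1'); print(search_frame('wrist','tin_knob')[:1],search_frame('wrist','tin')[:1]); shot('scene','scene1')
from t import *
tin('w1');knob('w1')
E
```

```text
t: 2.8
eef_pos: [485.3, 169.6, 292.4]
tcp_rot: [-3.142, -0.001, -0.078]
ft_force: [0.2, -0.8, -0.6]
opening: 1.001
2.8 [485.32098733 169.61878498 292.44242253] [-3.14156591e+00 -6.38465708e-04 -7.78547220e-02] [ 2.07749580e-01  3.33650980e-01  1.82699865e+00 -1.85658101e-04
  9.80322900e-01  1.85650394e+00] [ 0.22117251 -0.76339229 -0.56329524]
[{'centre': [274.7, 192.8], 'p': 0.74}] [{'centre': [279.3, 163.8], 'p': 0.68}]
w1 lid n 1861 z 91.61621269992764 ((527.2879028320312, 171.03565979003906), (56.13145065307617, 29.691036224365234), 85.6180648803711)
w1 knob n 689 x [472.66898171 505.44686235] y [160.19628298 184.89380702] z98 66.1056271464653
rect ((483.28240966796875, 172.72378540039062), (25.441722869873047, 23.51839256286621), 86.095947265625)
```

View pics/w1.png

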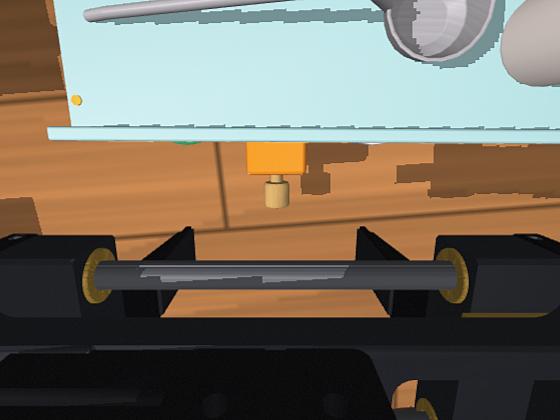

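The wrist view shows the knob (277,193) centred between the fingers (193..358), and the yaw matches. Before I descend I'll check where the wrist camera sits relative to the shelf.

```bash
python3 - <<'E'
from h import *
c=viewer.get_calibration('wrist'); print(np.array(c['T']).round(2).tolist(),c['fx'],c['cx'],c['cy'])
E
python3 -m inch '{"hand":[0.8,0.8,0.8,0.8],"turn":[0,0,0,0],"delta_pos":[[0,0,3],[0,0,3],[0,0,3],[0,0,2]]}'
python3 - <<'E'
from h import *
from t import *
print(env.state()['eef_pos'])
shot('wrist','w2'); shot('scene','scene2')
tin('w2');knob('w2'); 
try: tin('scene2');knob('scene2')
except Exception as e: print(e)
E
```

```text
[[-0.08, -0.97, -0.23, 549.61], [-1.0, 0.07, 0.02, 162.61], [0.0, 0.23, -0.97, 384.11], [0.0, 0.0, 0.0, 1.0]] 305.7102966156229 274.995728636839 204.69412130807987
t: 3.4
eef_pos: [484.5, 165.8, 180.8]
tcp_rot: [3.141, 0.001, -0.08]
ft_force: [0.6, 0.3, -0.6]
opening: 0.806
[484.53137534 165.81386278 180.76877717]
w2 lid n 3545 z 89.28153871610414 ((523.3821411132812, 165.5352783203125), (55.677555084228516, 28.873626708984375), 85.33116149902344)
w2 knob n 1474 x [469.97387749 500.09666675] y [154.77717803 179.69803554] z98 63.95318512596905
rect ((480.4918212890625, 167.6365966796875), (26.323856353759766, 23.820178985595703), 86.27716064453125)
attempt to get argmax of an empty sequence
```

View pics/w2.png

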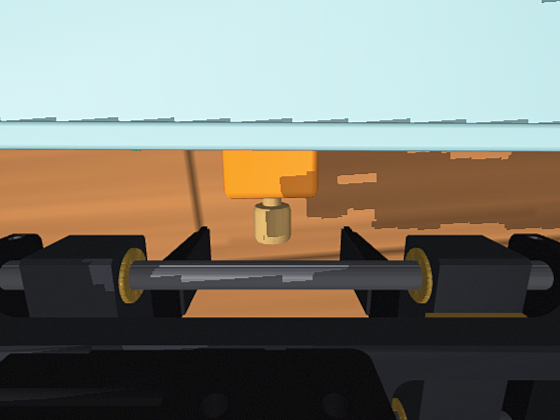

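View pics/scene2.png

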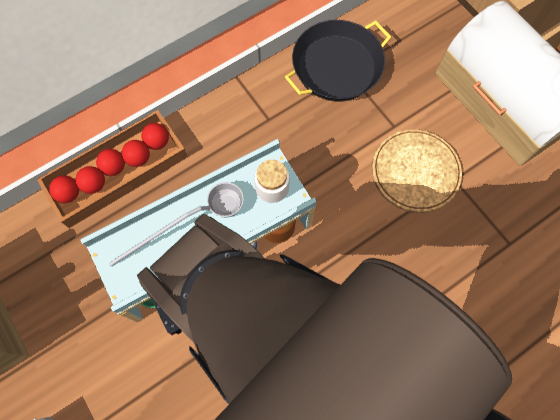

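The wrist view shows the knob (272,222) between the open fingers, about 1.5 mm to the left of centre. The scene view shows the forearm over the shelf with nothing touching. I'll correct the offset, descend and grip.

```bash
python3 -m inch '{"hand":[0.8,0.8,0.8,0.8,0.8],"turn":[0,0,0,0,0],"delta_pos":[[0,-0.15,2],[0,0,2],[0,0,2],[0,0,1],[0,0,0]]}'
python3 -m inch '{"hand":[0.5,0,0,0,0,0],"turn":[0,0,0,0,0,0],"delta_pos":[[0,0,0],[0,0,0],[0,0,0],[0,0,0],[0,0,0],[0,0,0]]}'
```

```text
t: 4.0
eef_pos: [485.3, 168.3, 112.2]
tcp_rot: [3.141, 0.001, -0.079]
ft_force: [-0.2, -0.2, -0.1]
opening: 0.801
t: 4.6
eef_pos: [485.3, 168.9, 112.3]
tcp_rot: [3.142, -0.0, -0.078]
ft_force: [-0.7, 0.9, -0.6]
opening: 0.355
```

```bash
python3 -m inch '{"hand":[0,0,0],"turn":[0,0,0],"delta_pos":[[0,0,0],[0,0,0],[0,0,0]]}'
```

```text
t: 4.9
eef_pos: [485.2, 168.9, 112.2]
tcp_rot: [3.142, -0.0, -0.078]
ft_force: [-0.7, -0.3, 1.7]
opening: 0.287
```

The opening is 27 mm, which fits the 28 mm knob. I'll pull in two parts.

```bash
python3 -m inch '{"hand":[0,0,0,0,0,0],"turn":[0,0,0,0,0,0],"delta_pos":[[-0.5,0,0],[-1,0,0],[-1,0,0],[-1,0,0],[-1,0,0],[-0.5,0,0]]}'
python3 - <<'E'
from h import *
shot('wrist','w3'); shot('top','top3')
E
```

```text
t: 5.5
eef_pos: [434.1, 172.9, 112.2]
tcp_rot: [3.141, 0.001, -0.078]
ft_force: [1.9, 0.4, -1.2]
opening: 0.288
```

View pics/w3.png

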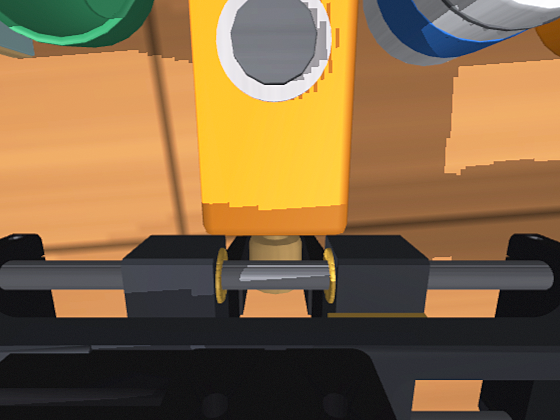

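The wrist view shows the tin following the knob squarely: the knob is in the jaws at (275,250) and the lid button at (274,40). The bowl and round tin are clear on either side. I'll pull the rest of the way.

```bash
python3 -m inch '{"hand":[0,0,0,0,0,0,0,0,0],"turn":[0,0,0,0,0,0,0,0,0],"delta_pos":[[-0.5,0,0],[-1,0,0],[-1,0,0],[-1,0,0],[-1,0,0],[-1,0,0],[-1,0,0],[-0.8,0,0],[0,0,0]]}'
python3 - <<'E'
from h import *
print(env.state()['joints'])
shot('wrist','w4'); shot('top','top4'); shot('scene','scene4')
E
```

```text
t: 6.5
eef_pos: [361.0, 178.5, 112.2]
tcp_rot: [3.141, 0.002, -0.078]
ft_force: [-4.3, 0.3, 5.5]
opening: 0.291
[ 2.94757289e-01  5.20203500e-01  2.25735080e+00 -4.66193703e-05
  3.66466576e-01  1.94328710e+00]
```

View pics/w4.png

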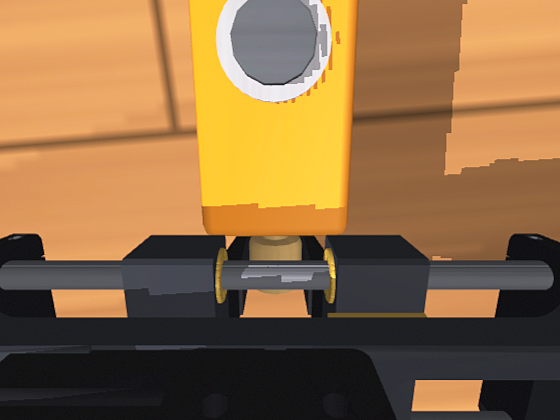

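View pics/top4.png

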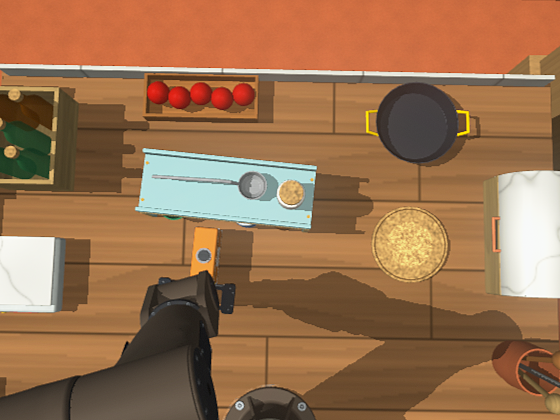

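View pics/scene4.png

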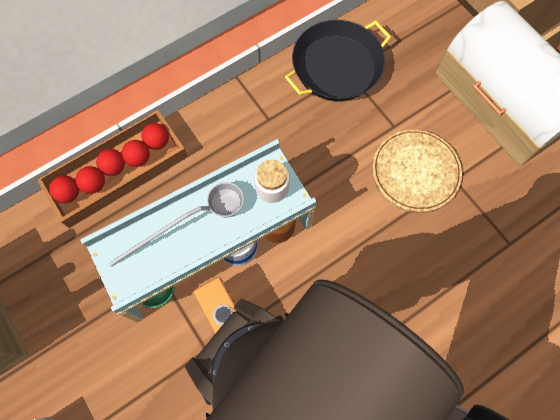

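```bash
python3 - <<'E'
from t import *
for n in ['scene4','top4']:
    P,m=tin(n,(470,170),90); print('lid xmax',np.percentile(P[m][:,0],[98,100]))
    im,d,Q=load(n); hsv=cv2.cvtColor(im,cv2.COLOR_BGR2HSV)
    b=(Q[...,2]>115)&(Q[...,2]<170)&(abs(Q[...,1]-170)<15)&(Q[...,0]<600)&(Q[...,0]>500); print('board front x',np.percentile(Q[b][:,0],[0,2,10]))
E
```

```text
scene4 lid n 960 z 92.23687528300673 ((478.5741882324219, 170.61593627929688), (55.983489990234375, 92.50798797607422), 85.9508056640625)
lid xmax [522.1817932 525.4516557]
board front x [540.36453028 541.35559007 542.84428009]
top4 lid n 763 z 91.75585081174131 ((466.94219970703125, 170.4672393798828), (54.147377014160156, 119.54547882080078), 85.62109375)
lid xmax [524.75501267 527.35137377]
board front x [544.9227432  546.55157532 548.69795723]
```

The tin's rear edge is 16–21 mm in front of the overhang in both cameras, and it is straight. I'll release it and rise, then move over the body.

```bash
python3 -m inch '{"hand":[0.6,1,1,1,1,1],"turn":[0,0,0,0,0,0],"delta_pos":[[0,0,0],[0,0,0],[0,0,0],[0,0,0],[0,0,0],[0,0,0]]}'
python3 -m inch '{"hand":[1,1,1,1,1,1,1,1,1,1],"turn":[0,0,0,0,0,0,0,0,0,0],"delta_pos":[[0,0,-1],[0,0,-2],[0,0,-3],[0,0,-3],[0,0,-2],[2,0,0],[3,0,0],[3,0,0],[1.6,0,0],[0,0,0]]}'
python3 - <<'E'
from h import *
from t import *
s=env.state();print(s['eef_pos'],s['tcp_rot'])
shot('wrist','w5'); shot('top','top5')
for n in ['w5','top5']: 
    try: tin(n,(460,172),110)
    except Exception as e: print(e)
E
```

```text
t: 7.25
eef_pos: [362.7, 178.5, 112.2]
tcp_rot: [3.142, -0.0, -0.078]
ft_force: [-0.3, -0.1, 1.2]
opening: 0.738
t: 8.25
eef_pos: [459.7, 170.8, 222.7]
tcp_rot: [-3.141, -0.001, -0.079]
ft_force: [0.5, -0.1, 0.2]
opening: 1.0
[459.6928278  170.76936252 222.70647203] [-3.14138271e+00 -1.09171446e-03 -7.91135350e-02]
w5 lid n 6574 z 91.33342835048968 ((473.5038146972656, 170.46739196777344), (56.5688591003418, 97.8426742553711), 86.0506591796875)
top5 lid n 32 z 91.81968891164149 ((513.1345825195312, 144.0799102783203), (25.03348159790039, 8.33972454071045), 4.569011688232422)
```

View pics/w5.png

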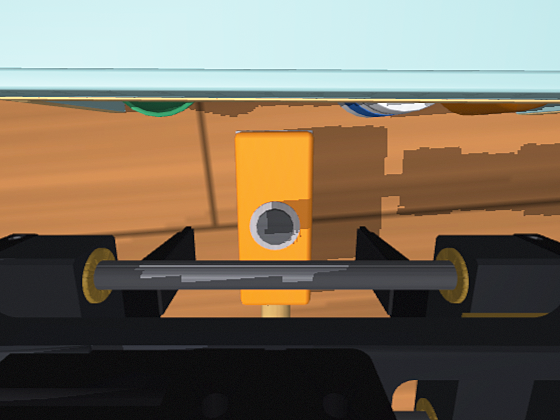

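View pics/top5.png

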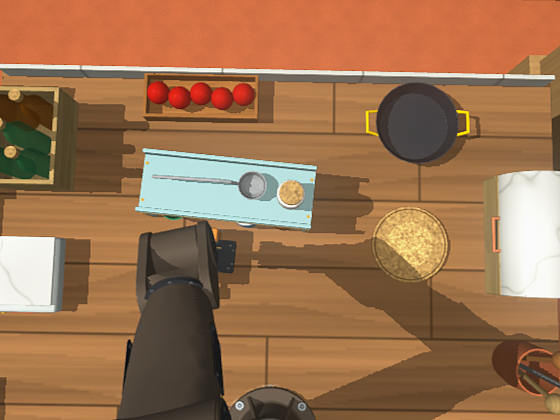

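```bash
python3 - <<'E'
from m import *
im,d,P=load('w5'); 
q=P[205:250,250:302].reshape(-1,3); h=cv2.cvtColor(im,cv2.COLOR_BGR2HSV)[205:250,250:302,1].reshape(-1)
q=q[(h<60)&(q[:,2]>93)&(q[:,2]<103)]; print(len(q),cv2.minEnclosingCircle(q[:,:2].astype(np.float32)),np.median(q[:,2]))
print(env.state()['eef_pos'])
E
```

```text
1611 ((453.616943359375, 170.994140625), 18.844724655151367) 96.96412091724207
[457.55743105 170.90261746 222.39824334]
```

The wrist view shows the tin square between the fingers, with the button at (275,227), about (454, 171) in the world, 3 mm from the TCP. The shelf edge is well clear. I'll descend over the body and grip.

```bash
python3 -m inch '{"hand":[1,1,1,1,1,1],"turn":[0,0,0,0,0,0],"delta_pos":[[-0.3,0,2],[0,0,2.5],[0,0,2.5],[0,0,2.5],[0,0,1.6],[0,0,0]]}'
python3 -m inch '{"hand":[0.5,0,0,0,0,0,0,0],"turn":[0,0,0,0,0,0,0,0],"delta_pos":[[0,0,0],[0,0,0],[0,0,0],[0,0,0],[0,0,0],[0,0,0],[0,0,0],[0,0,0]]}'
```

```text
t: 8.95
eef_pos: [453.8, 171.2, 110.1]
tcp_rot: [3.14, 0.003, -0.078]
ft_force: [0.5, 1.2, -0.2]
opening: 0.994
t: 9.75
eef_pos: [455.4, 171.3, 111.5]
tcp_rot: [-3.142, -0.001, -0.078]
ft_force: [-2.0, 0.7, 6.0]
opening: 0.61
```

The opening reads 58 mm, so the tin is held across the body. I'll lift it straight up.

```bash
python3 -m inch '{"hand":[0,0,0,0,0,0,0,0],"turn":[0,0,0,0,0,0,0,0],"delta_pos":[[0,0,-0.5],[0,0,-1],[0,0,-2],[0,0,-2.5],[0,0,-2.5],[-0.5,0,-1.5],[-1,0,0],[0,0,0]]}'
python3 - <<'E'
from m import *
shot('wrist','w6'); shot('scene','scene6')
for n in ['scene0','top0']:
    im,d,P=load(n); hsv=cv2.cvtColor(im,cv2.COLOR_BGR2HSV)
    m=((np.hypot(P[...,0]-494,P[...,1]+356)<112)&(P[...,2]>8)&(P[...,2]<18)).astype(np.uint8)
    cs,_=cv2.findContours(m,cv2.RETR_EXTERNAL,cv2.CHAIN_APPROX_NONE); k=max(cs,key=cv2.contourArea)[:,0]
    print(n,cv2.fitEllipse(P[k[:,1],k[:,0],:2].astype(np.float32)))
E
```

```text
t: 10.55
eef_pos: [438.8, 172.4, 211.1]
tcp_rot: [3.141, 0.001, -0.078]
ft_force: [-0.1, -1.0, -4.6]
opening: 0.607
scene0 ((493.8963928222656, -355.7340393066406), (196.67599487304688, 197.33982849121094), 164.42935180664062)
top0 ((498.52105712890625, -358.1482849121094), (195.11294555664062, 195.85928344726562), 71.1904525756836)
```

View pics/w6.png

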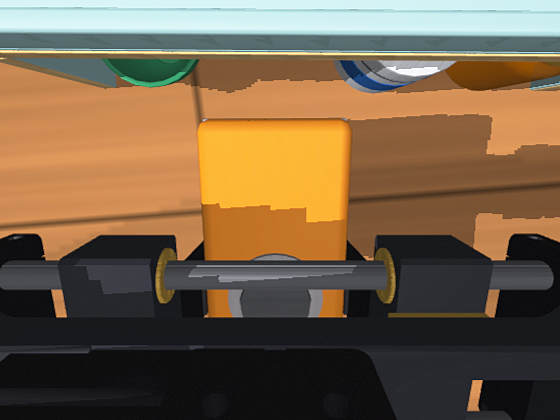

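View pics/scene6.png

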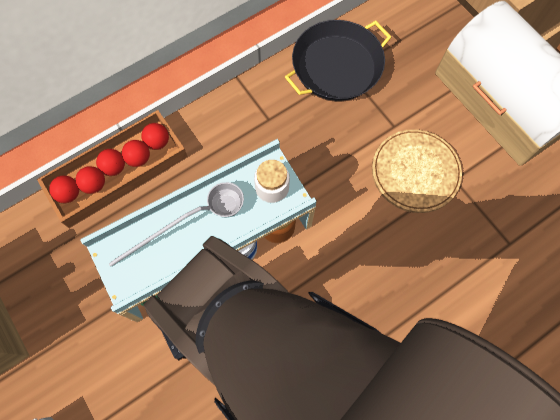

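The tin hangs level in the jaws with its bottom at about 100 mm, and the wrist view shows it clear of the shelf edge. The trivet is at about (496, -357). I'll carry it parallel to the shelf front.

```bash
python3 -m inch '{"hand":[0,0,0,0,0,0,0,0,0,0,0,0,0,0,0,0,0,0],"turn":[0,0,0,0,0,0,0,0,0,0,0,0,0,0,0,0,0,0],"delta_pos":[[0,1,0],[0,2,0],[0,3,0],[0,3.6,0],[0,3.6,0],[0,3.6,0],[0,3.6,0],[0,3.6,0],[0,3.6,0],[0,3.6,0],[0,3.6,0],[0,3.6,0],[0,3.6,0],[0,3.6,0],[0,3.6,0],[0,2,0],[0,1,0],[0,0,0]]}'
python3 -m inch '{"hand":[0,0,0,0,0,0,0],"turn":[0,0,0,0,0,0,0],"delta_pos":[[1,0,0],[2,0,0],[3,0,0],[2.5,0,0],[1.4,0,0],[0,0,0],[0,0,0]]}'
python3 - <<'E'
from h import *
print(env.state()['eef_pos'])
shot('wrist','w7'); shot('scene','scene7'); shot('top','top7')
E
```

```text
t: 12.45
eef_pos: [399.3, -348.4, 210.7]
tcp_rot: [-3.141, 0.001, -0.079]
ft_force: [0.3, 0.3, -3.3]
opening: 0.606
t: 13.15
eef_pos: [498.5, -354.3, 211.0]
tcp_rot: [-3.141, 0.001, -0.076]
ft_force: [-0.2, -0.3, -3.2]
opening: 0.606
[ 498.52138614 -354.3415199   210.98988648]
```

View pics/w7.png

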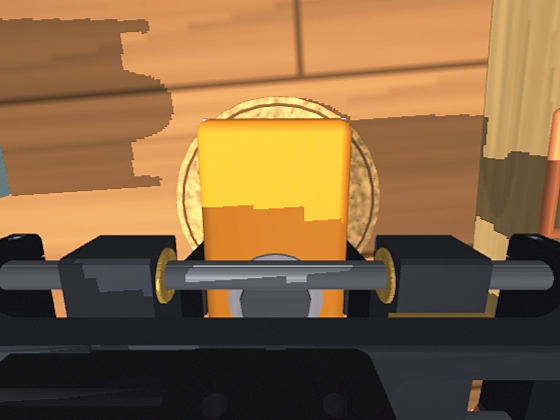

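View pics/scene7.png

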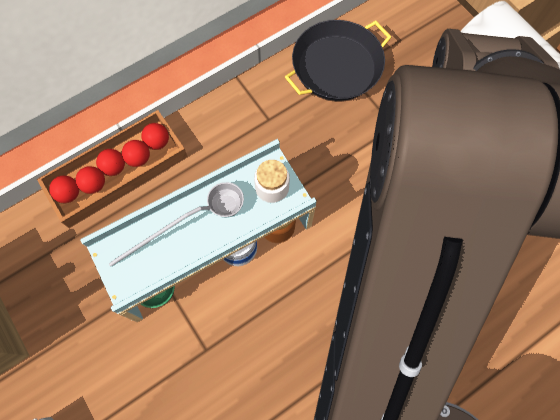

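```bash
python3 - <<'E'
from m import *
from scipy.optimize import least_squares
im,d,P=load('w7')
m=((np.hypot(P[...,0]-497,P[...,1]+356)<116)&(P[...,2]>7)&(P[...,2]<18)&(d>0)).astype(np.uint8)
cs,_=cv2.findContours(m,cv2.RETR_EXTERNAL,cv2.CHAIN_APPROX_NONE)
q=np.vstack([k[:,0] for k in cs if len(k)>40]); p=P[q[:,1],q[:,0],:2]; r=np.hypot(p[:,0]-497,p[:,1]+356); p=p[(r>90)&(r<112)]
s=least_squares(lambda c:np.hypot(p[:,0]-c[0],p[:,1]-c[1])-c[2],[497,-356,100],loss='soft_l1'); print(len(p),s.x,np.median(P[m>0][:,2]))
s=least_squares(lambda c:np.hypot(p[:,0]-c[0],p[:,1]-c[1])-99,[497,-356],loss='soft_l1'); print(s.x)
print(env.state()['eef_pos'])
E
```

```text
431 [ 494.7390822  -357.1844212    98.46851259] 12.283442793844728
[ 494.19831076 -357.12119576]
[ 497.83705245 -355.26843847  211.35962672]
```

The wrist view shows the tin over the trivet, whose rim runs from (180,190) to (378,190) around the tin. The circle fit gives (494.5, -357), within 3 mm of the two fixed cameras. I'll correct 1.7 mm in y and lower.

```bash
python3 -m inch '{"hand":[0,0,0,0,0,0,0,0],"turn":[0,0,0,0,0,0,0,0],"delta_pos":[[-0.05,0.17,1],[0,0,2],[0,0,2],[0,0,1.5],[0,0,1],[0,0,0.7],[0,0,0.3],[0,0,0]]}'
python3 - <<'E'
from h import *
s=env.state(); print(s['eef_pos'],s['ft_force'])
E
```

```text
t: 14.1
eef_pos: [497.6, -357.5, 126.2]
tcp_rot: [3.142, -0.0, -0.078]
ft_force: [-0.6, -0.9, -4.2]
opening: 0.612
[ 497.63935448 -357.46330213  126.21286845] [-0.56110464 -0.9360942  -4.18985636]
```

```bash
python3 -m inch '{"hand":[0,0,0,0],"turn":[0,0,0,0],"delta_pos":[[0,0,0.1],[0,0,0.1],[0,0,0],[0,0,0]]}'
```

```text
t: 14.5
eef_pos: [497.7, -357.4, 124.5]
tcp_rot: [3.141, -0.0, -0.078]
ft_force: [0.2, -0.5, -3.8]
opening: 0.611
```

```bash
python3 -m inch '{"hand":[0,0,0,0],"turn":[0,0,0,0],"delta_pos":[[0,0,0.05],[0,0,0.05],[0,0,0],[0,0,0]]}'; python3 -m inch '{"hand":[0,0,0,0],"turn":[0,0,0,0],"delta_pos":[[0,0,0.05],[0,0,0],[0,0,0],[0,0,0]]}'
```

```text
t: 14.9
eef_pos: [497.7, -357.4, 123.6]
tcp_rot: [3.141, -0.0, -0.078]
ft_force: [-2.8, -0.0, 2.5]
opening: 0.612
t: 15.3
eef_pos: [497.7, -357.4, 123.6]
tcp_rot: [3.141, -0.0, -0.078]
ft_force: [-3.0, 1.2, 8.4]
opening: 0.612
```

The force has turned from -4 N to +8 N, so the tin is standing on the trivet. I'll release and rise.

```bash
python3 -m inch '{"hand":[0.7,0.8,0.9,1,1,1,1,1],"turn":[0,0,0,0,0,0,0,0],"delta_pos":[[0,0,0],[0,0,0],[0,0,0],[0,0,0],[0,0,0],[0,0,0],[0,0,0],[0,0,0]]}'
python3 -m inch '{"hand":[1,1,1,1,1,1,1,1,1,1],"turn":[0,0,0,0,0,0,0,0,0,0],"delta_pos":[[0,0,-1],[0,0,-2],[0,0,-3],[0,0,-3],[0,0,-3],[0,0,-2],[-1,-3,0],[-1,-4,0],[-1,-4,0],[0,-4,0]]}'
python3 - <<'E'
from h import *
print(env.state()['eef_pos']); shot('wrist','w8')
E
python3 -m inch '{"hand":[1,1,1,1,1,1,1],"turn":[0,0,0,0,0,0,0],"delta_pos":[[0,-4,0],[0,-4,0],[0,-4,0],[0,-4,0],[0,-4,0],[0,-4,0],[0,0,0]]}'
python3 - <<'E'
from t import *
shot('scene','scene8'); shot('top','top8')
for n in ['w8','scene8','top8']:
    im,d,P=load(n); hsv=cv2.cvtColor(im,cv2.COLOR_BGR2HSV); H,S,V=[hsv[...,i].astype(int) for i in range(3)]
    z=P[...,2]; m=(np.hypot(P[...,0]-495,P[...,1]+357)<100)&(z>98)&(z<114)
    r=cv2.minAreaRect(P[m][:,:2].astype(np.float32)); print(n,r,np.median(z[m]),m.sum())
    m=(np.hypot(P[...,0]-495,P[...,1]+357)<112)&(z>8)&(z<18); q=P[m][:,:2]
    print('trivet',cv2.minEnclosingCircle(q.astype(np.float32)))
E
```

```text
t: 16.1
eef_pos: [497.7, -357.4, 122.7]
tcp_rot: [3.141, -0.0, -0.078]
ft_force: [0.3, 0.1, -0.5]
opening: 0.999
t: 17.1
eef_pos: [478.4, -204.0, 263.6]
tcp_rot: [3.141, -0.0, -0.079]
ft_force: [0.9, -0.7, -0.2]
opening: 0.998
[ 478.38855772 -203.99858056  263.59192812]
t: 17.85
eef_pos: [498.1, 37.3, 263.5]
tcp_rot: [-3.141, -0.001, -0.074]
ft_force: [0.5, -0.1, 0.2]
opening: 1.002
w8 ((498.42364501953125, -352.32586669921875), (58.3839111328125, 138.89186096191406), 85.84493255615234) 103.56425877626481 10939
trivet ((495.31414794921875, -351.7322082519531), 99.79306030273438)
scene8 ((496.870361328125, -356.321533203125), (59.393924713134766, 140.8792266845703), 85.63224792480469) 104.63368399223555 1744
trivet ((493.1743469238281, -356.239013671875), 101.40694427490234)
top8 ((500.9237060546875, -359.044189453125), (59.13827896118164, 139.39761352539062), 86.20714569091797) 104.0253379302037 1308
trivet ((503.84942626953125, -351.6728210449219), 108.06856536865234)
```

View pics/scene8.png

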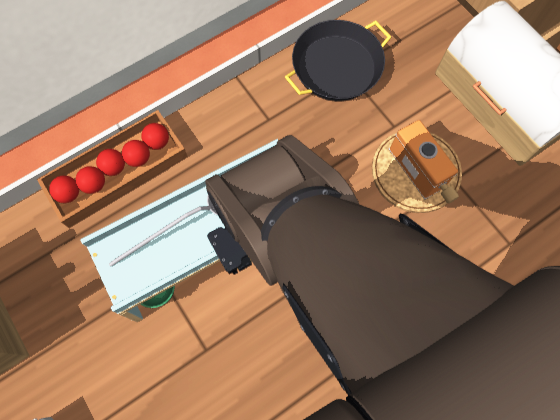

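View pics/top8.png

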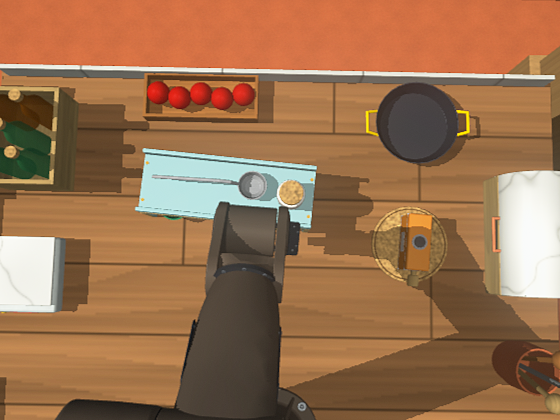

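The tin stands upright and is centred on the trivet to within about 3 mm; the trivet hasn't moved. I'll back the arm off the shelf and check that nothing else moved.

```bash
python3 -m inch '{"hand":[1,1,1,1,1,1],"turn":[0,0,0,0,0,0],"delta_pos":[[-2,0,-2],[-3,0,-2],[0,4,0],[0,4,0],[0,0,0],[0,0,0]]}'
python3 - <<'E'
from m import *
s=env.state(); print(s['qvel'].round(3),s['ft_force'])
a=cv2.imread('pics/scene0.png').astype(int); b=cv2.imread('pics/scene7.png').astype(int)
D=np.abs(a-b).max(2)[130:330,70:330]; ys,xs=np.where(D>60); print(len(ys),(xs.min()+70,xs.max()+70,ys.min()+130,ys.max()+130) if len(ys) else '')
cv2.imwrite('pics/diff.png',cv2.resize((D>60).astype(np.uint8)*255,None,fx=2,fy=2))
E
```

```text
t: 18.55
eef_pos: [441.9, -43.5, 303.0]
tcp_rot: [3.141, -0.0, -0.082]
ft_force: [-0.2, -0.3, -0.2]
opening: 0.999
[0.042 0.005 0.    0.002 0.001 0.01 ] [-0.17953327 -0.34498089 -0.15067248]
1495 (np.int64(189), np.int64(260), np.int64(259), np.int64(313))
```

View pics/diff.png

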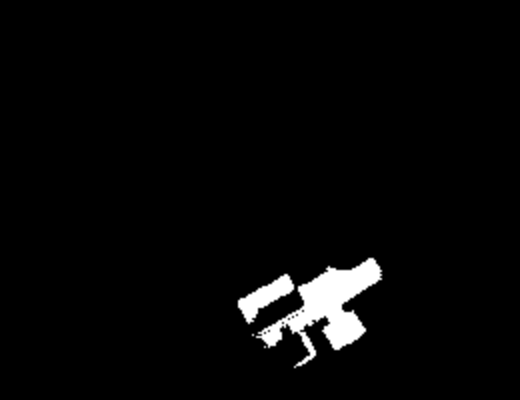

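The only differences are the tin's old place and its shadow (scene 189–260, 259–313). The bowl, jar, round tin, ladle and pot haven't moved.

```bash
python3 - <<'E'
from cell import ticket
print(ticket.job_done())
E
```

```text
the job is handed in; nothing more can be done
None
```

I drew the orange tin out by its knob and let go of it on the worktop. I then took it again across its body (58 mm opening), carried it over and stood it upright on the cork trivet. The job was handed in at about 18.6 s with the gripper open and well away from everything.

**Clear of the overhang:** before I let go of the knob, the tin's rear edge was about 16–20 mm in front of the shelf edge in both fixed cameras.

**On the trivet:** the tin stands with its lid at 104 mm, as it should on a 12 mm trivet. The scene and wrist cameras put it about 3–4 mm from the trivet's middle. The top camera's trivet fit was spoiled by stray points (radius 108 instead of 100), so I gave that reading no weight. The wrist camera also read about 4 mm off in y, but by the same amount for tin and trivet.

**Everything else:** comparing scene pictures from before the job and after the carry, only the tin's old place and its shadow had changed on and around the shelf. The trivet's position in the scene camera changed by less than 1 mm. The force readings at the end of each move never went above about 9 N on an axis.

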